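# Register a chair slat against the fence and the flip stop

### The job

The loose chair slat lying in front of the long aluminium fence has to be lined up for cutting to length. Tip the fence's flip stop forward so that its arm swings over and hangs down in front of the fence, then push the slat flat against the fence with its left end (as the robot sees it) butted against the hanging arm. Use only pushes with the fingers: do not pick the slat up or tilt it, and leave the other things on the bench where they are.

Things in the scene. Friction and masses are not known exactly. Their poses are not given: they have to be found in the camera images.
- fence: Fixed aluminium bar 660 mm long, 20 thick, 60 high, standing on the bench across the robot's view, turned up to 7 degrees. Origin on the bench at the foot of its front face (towards the robot). y runs along the face to the robot's left (bar from y = -370 to +290 mm), x points away from the robot (bar from x = 0 to 20), z up. Behind its ends: clamping feet with black knobs, 38 mm high.
- stop: Carriage of the flip stop, dark steel, clamped over the fence's top at a place that varies; immovable. Axes as the fence's; origin on the bench at the foot of the fence's face, in the arm's middle plane. 50 mm wide (y), 88 mm high; a black knob behind the fence reaches x = 55 mm, 56 mm high. The arm turns on a pin along y at x = 5, z = 79 mm.
- stop_arm (a joint): Arm's hinge angle, rad: 0 = hanging in front of the fence, on its end stop; 1.57 = level towards the robot; 3.14 = straight up; 3.35 = leaning back, on its end stop. It starts at 3.1 or more and stays up by its weight. Pushed towards the robot from behind the fence it passes its balance at about 2.7 and falls to 0 by itself. Moves easily (under 1 N).
- stop_arm_end (a point): Middle of the free end of the flip stop's arm, an aluminium finger 22 mm wide (y), 14 thick, its end 74 mm from the pin. Up: this is its top, 153 mm above the bench, the arm standing at x = 13 to 27 mm of the stop's frame (leaning back: further). Hanging: its lower end, 5 mm above the bench, the arm at x = -3 to -17 mm.
- slat: Loose wooden board 260 mm long (its y), 96 wide (its x), 22 thick, 0.25 to 0.55 kg, lying flat by itself between robot and fence, askew, right of the stop. Origin at the centre of its underside. Too wide for most grippers. Lined up, its centre is 48 mm in front of the fence's face and 141 mm right of the stop's origin (130 + half the arm's width).
- offcut: Bystander: loose short piece of the same wood, 60 x 85 x 22 mm, on the bench in front of the fence, to the left of the stop. Origin: centre of the underside.
- square: Bystander: loose try square lying flat at the left, wooden stock 115 mm, steel blade 160 mm. Origin: under the stock's centre.
- screw_tub: Bystander: loose white open plastic tub, 64 mm across, 55 mm high, in front of the slat's left and the stop. Origin: centre of the underside.
- glue: Bystander: loose white bottle with an orange cap, 60 mm across, 170 mm high, standing behind the right part of the fence. Origin: centre of the underside.
- clamp: Bystander: loose black and orange bar clamp lying flat behind the fence, bar 330 mm long, about 32 mm high. Origin: on the bench under the bar's centre.
- mallet: Bystander: loose wooden mallet lying on its side at the left, head 75 x 125 x 60 mm. Origin: on the bench under the head's centre.
- stack: Bystander: fixed stack of three cut slats of the same wood, 66 mm high, at the right near the robot. Origin: centre of the underside.
Mind the look-alikes: they are no part of the job. Of the things like the stop, leave any that is blue or brown; of the rest the smaller one is meant.

How it is judged:
On the way, in this order (a step that is already met when the one before it is completed fails the run):
1. the flip stop's arm hangs down in front of the fence (value of joint stop_arm below 0.06 rad), for 0.2 s.
2. the slat lies flat against the fence with its end against the arm (x of slat in the frame of fence above -0.051 m and angle between the y axis of slat and the y axis of fence, either way round below 0.02 rad and y of slat in the frame of stop above -0.144 m), for 0.2 s.
At the end, for the whole second after the job is handed in: The flip stop's arm hangs down (joint under 0.06 rad); the slat lies at rest flat on the bench, its back edge against the fence (centre within 3 mm of touching, parallel within 0.02 rad) and its left end against the arm (within 3 mm of touching) (all of step 2 and value of joint stop_arm below 0.06 rad and x of slat in the frame of fence below -0.044 m and y of slat in the frame of stop below -0.137 m and height (world z) of slat below 0.003 m and angle between slat's own z axis and vertical below 0.04 rad and linear speed of slat below 0.005 m/s).
It fails at once if the slat is lifted off the bench or tilted (height (world z) of slat above 0.008 m or angle between slat's own z axis and vertical above 0.1 rad).
It fails at once if another thing on the bench is moved by more than 15 mm (distance of any of offcut, square, screw_tub, glue, clamp, mallet from where it was at the start of the episode above 0.015 m).
It also fails if it takes over 72 s, if anything falls off the work surface, if the arm or the gripper's body presses on something with over 40 N, if the wrist force passes 120 N, or if a joint passes its speed limit or range.

### The arm

A 6-joint arm with a two-finger parallel gripper is mounted at the origin on the work surface. World frame = base frame: x ahead of the robot, y to its left, z up, the work surface at z = 0. Lengths are in m, angles in rad, forces in N, time in s.
With the tool pointing down it reaches from about 0.25 to 0.725 m from the base axis. Payload 4 kg.
Tool frame: the origin (TCP) lies between the finger pads; the fingertips stand 11 mm ahead of it and the grasp point (between the pads) lies 8 mm behind it (tcp_to_tips is the z of the fingertips in the tool frame, in m); z points along the fingers, y is the direction in which the jaws open and shut (so a half turn about z gives the same grasp; the last joint's range is limited). The gripper opens to 85 mm and grips with 20 to 120 N. Pads are 22 mm wide; open, the fingers measure 114 mm over their backs; the gripper's body (76 mm by 85 mm) begins 54 mm behind the grasp point. The pads swing forward as they close: fully open they stand 13 mm farther back than shut.
Start: joints at [-1.336, 0.241, 0.005, 1.335, 0, 1.571], TCP at [0.116, -0.486, 0.242] pointing down, gripper open.
Joint ranges: [-2.72, 2.72], [-1.05, 1.87], [-1.09, 1.28], [-1.99, 2.15], [-1.42, 1.44], [-3.14, 3.14]. Speed limits (rad/s): [2.79, 2.79, 3.14, 3.14, 3.14, 3.14].

### API

Orientations are given as a unit quaternion [x, y, z, w].
In Python, from workcell import * gives the robot as it stands.
- The arm moves only by the tool move_arm, never from a script. Its argument "moves" is a list that holds one entry, the list of rows, each a list of 7 numbers: the shift along the world's x, y, z in units of 500 mm (1.0 is 500 mm), then the turn, a rotation vector about the world's x, y, z in units of 30 degrees (1.0 is 30 degrees), then the closure, from -1 (fully open) to 1 (shut), so that 0 is half open. A call has 1 to 8 rows; each row shifts and turns the pose as measured when the row begins; what a row does not reach is not made up. A row lasts 1/12 s, in which the tool goes at most 41.7 mm and 7.16 degrees, less where a joint would pass 70% of its speed; a pose out of reach is approached as far as the arm can. A call with a number of a shift or a turn outside -1 to 1 is refused whole. A call with a gripper value outside its range is refused whole. The fingers move at their own pace and stop on an object; the grip force is fixed at half the most. Time passes only in rows, so rows that do not move let the fingers close. It gives the time, the measured TCP pose, the force and the opening at its end, in the units of the state.
- get_obs(): the state, without advancing time (a new reading comes with each control period).
- camera(name): name is "scene" or "top" or "wrist"; returns a dict with "pixels" (384x512x3 uint8, red, green, blue), "range_z" (384x512 float32, m along the optical axis (not along the pixel's ray), 0 where there is no reading), "fx", "fy", "cx", "cy" (pixels), "extrinsics" (4x4, takes a point from camera to world coordinates). Camera axes: x right, y down, z forward; pixel columns grow to the right and rows downward; lengths in m; the calibration is good to about 2 mm. A picture is of the moment at which its call begins.
- job_done(): hands the job in, once; it reports no verdict.
The state is a dict: "clock": time; "joint_pos": joint angles; "joint_vel": joint speeds; "tau": joint torques, N m; "eef_pos": TCP position; "tool_rot": TCP orientation; "ft_force": force on the tool from outside, world axes, zero at the start; "ft_torque": the same for the moment, N m; "grip_width": finger opening in m.
Only numpy, scipy, OpenCV 4.12 (cv2) and the standard library are available. Lean on these libraries where they do the work, as an engineer would, in place of code of your own. Each camera call takes 0.05 s, during which the arm holds its last target.

## Working session

There is one attempt and no reset: what is moved stays moved. The work goes in short steps, Python scripts to look and compute and a tool call to move; the robot and the scene stay as the last step left them, time stands still between calls to the robot, and variables do not carry over. Pictures are saved under pics/ and viewed, and the job is handed in when it is done.

Besides the shell and the picture viewer there is one more tool, called after "Emit:" as name(argument=value, ...) on one line, values as JSON. move_arm: Moves the arm, as the interface text tells. Shifts and turns lie within -1 to 1; 1 stands for 500 mm of shift or 30 degrees of turn. Its arguments: {"type":"object","properties":{"moves":{"type":"array","items":{"type":"array","items":{"type":"array","items":{"type":"number"}}}}},"required":["moves"]}

```bash
mkdir -p pics; ls; python3 - <<'E'
from workcell import *
import cv2
o=get_obs(); print({k:o[k] for k in ('clock','eef_pos','tool_rot','grip_width','ft_force')})
for n in ('scene','top'):
    c=camera(n); cv2.imwrite(f'pics/{n}0.png',cv2.resize(c['pixels'][:,:,::-1],(768,576)))
    import numpy as np
    np.savez(f'{n}0.npz',**{k:np.array(v) for k,v in c.items()})
    print(n,c['fx'],c['cx'],c['cy'],np.round(c['extrinsics'],3))
E
```

```text
pics
{'clock': 0.0, 'eef_pos': array([ 0.11619503, -0.48567584,  0.24141244]), 'tool_rot': array([ 9.93115921e-01,  1.17130880e-01, -1.09172911e-04, -1.05451239e-03]), 'grip_width': 0.08551410187793819, 'ft_force': array([-1.02887817,  0.25544081, -0.88342938])}
scene 430.4550043023422 258.54931464758255 195.54930071706073 [[ 0.151  0.849 -0.506  1.151]
 [ 0.988 -0.124  0.086 -0.071]
 [ 0.01  -0.513 -0.858  1.139]
 [ 0.     0.     0.     1.   ]]
top 390.71044930727777 257.38231423447445 192.36196413829623 [[-0.016 -0.998  0.059  0.443]
 [-1.     0.015 -0.011  0.021]
 [ 0.011 -0.059 -0.998  1.342]
 [ 0.     0.     0.     1.   ]]
```

View pics/top0.png

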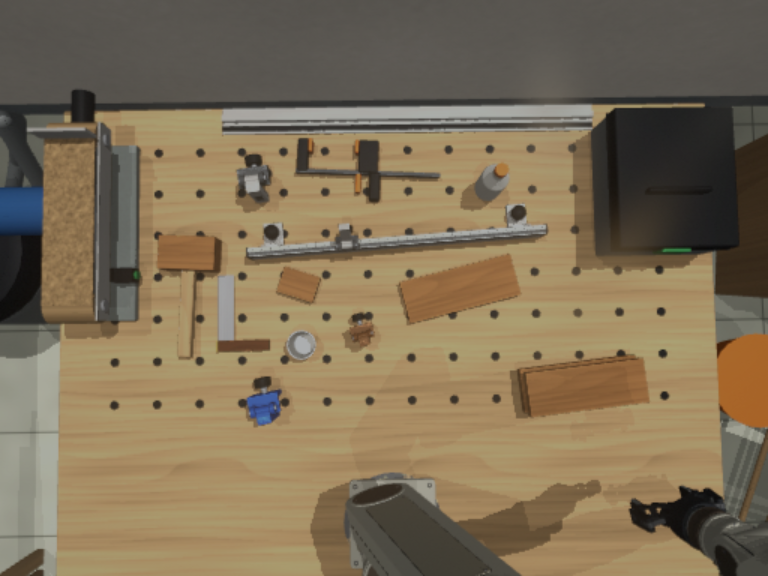

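View pics/scene0.png

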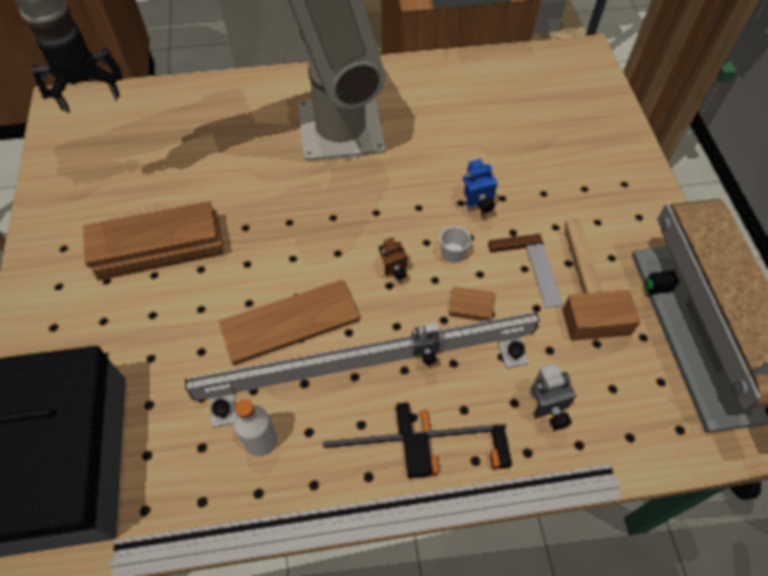

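```bash
cat > h.py <<'E'
import numpy as np, cv2
def load(n): 
    d=np.load(n+'.npz'); return {k:d[k] for k in d}
def cast(c,u,v,z):
    E=c['extrinsics']; d=np.array([(u-c['cx'])/c['fx'],(v-c['cy'])/c['fy'],1.]); d=E[:3,:3]@d; o=E[:3,3]
    return o+d*(z-o[2])/d[2]
def cloud(c):
    v,u=np.mgrid[0:384,0:512]; r=c['range_z']
    P=np.stack([(u-c['cx'])/c['fx']*r,(v-c['cy'])/c['fy']*r,r],-1)
    return P@c['extrinsics'][:3,:3].T+c['extrinsics'][:3,3], r>0
E
python3 - <<'E'
from h import *
T=load('top0');S=load('scene0')
a=cv2.resize(T['pixels'][130:190,150:290,::-1],None,fx=5,fy=5,interpolation=cv2.INTER_CUBIC)
cv2.imwrite('pics/ctop.png',a)
b=cv2.resize(S['pixels'][190:270,210:390,::-1],None,fx=4,fy=4,interpolation=cv2.INTER_CUBIC)
cv2.imwrite('pics/cscene.png',b)
for n,c in (('T',T),('S',S)):
    P,ok=cloud(c)
    # slat: height 15-30mm, in region
    m=ok&(P[...,2]>.015)&(P[...,2]<.03)&(P[...,0]>.3)&(P[...,0]<.62)&(P[...,1]<0)&(P[...,1]>-.4)
    hsv=cv2.cvtColor(c['pixels'],cv2.COLOR_RGB2HSV)
    lab,st=cv2.connectedComponentsWithStats(m.astype(np.uint8))[1:3]
    k=1+np.argmax(st[1:,4]); print(n,st[k])
    q=P[lab==k]; print(cv2.minAreaRect(q[:,:2].astype(np.float32)), np.median(q[:,2]))
    # fence top
    m=ok&(P[...,2]>.055)&(P[...,2]<.066)&(P[...,0]>.5)&(P[...,0]<.66)&(P[...,1]<.35)&(P[...,1]>-.5)
    lab,st=cv2.connectedComponentsWithStats(m.astype(np.uint8),connectivity=8)[1:3]
    for k in range(1,len(st)):
        if st[k,4]>40:
            q=P[lab==k]; print('fence',st[k],cv2.minAreaRect(q[:,:2].astype(np.float32)),np.median(q[:,2]))
    # stop: high
    m=ok&(P[...,2]>.075)&(P[...,2]<.2)&(P[...,0]>.5)&(P[...,0]<.7)&(P[...,1]<.2)&(P[...,1]>-.1)
    q=P[m]; print('stop',q.min(0),q.max(0),np.median(q,0))
    h=q[q[:,2]>.14]; print('armtop',len(h),h.mean(0),h.min(0),h.max(0))
E
```

```text
T [ 266  169   81   47 2144]
((0.5199190378189087, -0.16048066318035126), (0.09614410996437073, 0.26063963770866394), 13.68064022064209) 0.02320749065340788
fence [239 149 127  17 740] ((0.6333680748939514, -0.14276932179927826), (0.02116769552230835, 0.41912558674812317), 3.800318479537964) 0.06131243039390655
fence [164 160  61  12 363] ((0.6101213097572327, 0.21367141604423523), (0.020983602851629257, 0.20002369582653046), 3.963689088821411) 0.06089845372912106
stop [0.60391407 0.07106648 0.07500733] [0.64916567 0.11029133 0.15307247] [0.62529893 0.09206712 0.09518954]
armtop 41 [0.64095658 0.09335703 0.14844494] [0.6312953  0.08331022 0.14064623] [0.64916567 0.10262266 0.15307247]
S [ 146  186   94   57 2609]
((0.5205466747283936, -0.16052624583244324), (0.1001439094543457, 0.25977370142936707), 13.777547836303711) 0.02247763155726834
fence [276 207  84  27 509] ((0.6134340763092041, 0.18973761796951294), (0.02957887388765812, 0.24940596520900726), 6.386977195739746) 0.06061445220444672
fence [ 123  224  154   36 1115] ((0.6336596608161926, -0.13996098935604095), (0.024203959852457047, 0.42432576417922974), 3.7179815769195557) 0.06052116316048717
stop [0.60770644 0.06874649 0.07545878] [0.65183158 0.10324797 0.15226179] [0.63943802 0.08622422 0.11713223]
armtop 51 [0.64379559 0.09229346 0.14781194] [0.63560169 0.08155128 0.1402844 ] [0.65183158 0.10324797 0.15226179]
```

View pics/ctop.png

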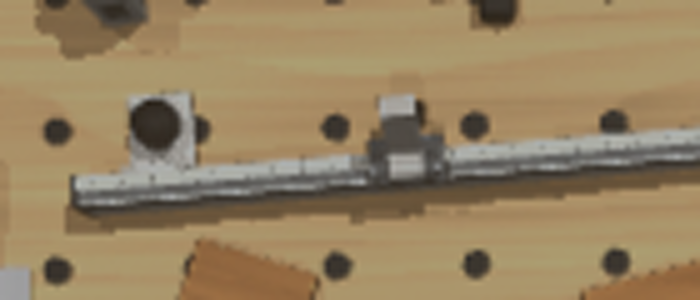

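View pics/cscene.png

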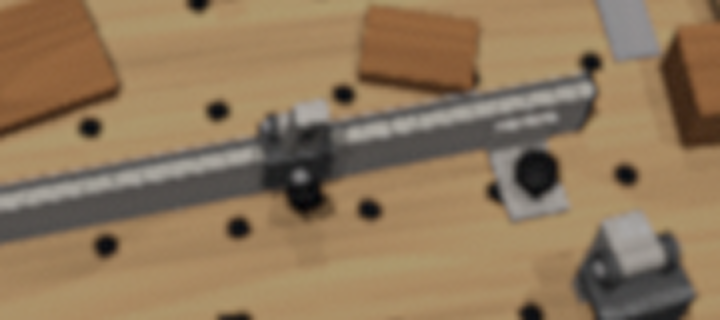

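```bash
python3 - <<'E'
from h import *
import workcell; print([n for n in dir(workcell) if not n.startswith('_')])
print(getattr(workcell,'tcp_to_tips',None))
T=load('top0');S=load('scene0')
Pt,ot=cloud(T);Ps,os_=cloud(S)
th=np.deg2rad(3.74)
for n,P,ok in(('T',Pt,ot),('S',Ps,os_)):
    m=ok&(P[...,2]>.012)&(P[...,0]>.25)&(P[...,0]<.80)&(abs(P[...,1])<.45)
    lab,st=cv2.connectedComponentsWithStats(m.astype(np.uint8),connectivity=4)[1:3]
    for k in range(1,len(st)):
        if st[k,4]>60:
            q=P[lab==k]; print(n,st[k],np.round(q.min(0),3),np.round(q.max(0),3))
    # fence edges by row fit
    m=ok&(P[...,2]>.055)&(P[...,2]<.066)&(P[...,0]>.56)&(P[...,0]<.66)&(P[...,1]<.28)&(P[...,1]>-.42)&(abs(P[...,1]-.09)>.05)
    q=P[m]; f=np.polyfit(q[:,1],q[:,0],1); print('fence x=%.4f+%.4f y'%(f[1],f[0]), np.rad2deg(np.arctan(f[0])), q[:,1].min(),q[:,1].max())
    g=ok&(P[...,2]>.1)&(abs(P[...,1]+.486)<.12)&(abs(P[...,0]-.116)<.1)
    q=P[g]; print('gripper low z',np.sort(q[:,2])[:8], q[np.argmin(q[:,2])])
E
```

```text
['Unreachable', 'camera', 'get_obs', 'job_done', 'tcp_to_tips']
0.011
T [158 109  24  26 429] [0.724 0.257 0.013] [0.8   0.327 0.117]
T [317 109  23  25 409] [ 0.721 -0.259  0.012] [ 0.78  -0.2    0.176]
T [197 111  97  24 547] [ 0.722 -0.12   0.012] [0.8   0.208 0.035]
T [340 137  11  11  86] [ 0.673 -0.311  0.013] [ 0.704 -0.279  0.045]
T [176 149  10  12  86] [0.636 0.247 0.012] [0.674 0.278 0.044]
T [ 164  149  202   24 1726] [ 0.593 -0.352  0.012] [0.667 0.313 0.153]
T [122 157  26  81 901] [0.378 0.38  0.012] [0.642 0.45  0.069]
T [ 266  169   81   47 2166] [ 0.444 -0.295  0.014] [ 0.597 -0.023  0.033]
T [185 178  29  24 450] [0.494 0.156 0.013] [0.573 0.251 0.03 ]
T [233 208  17  23 232] [0.397 0.035 0.034] [0.469 0.087 0.089]
T [191 220  18  20 125] [0.369 0.17  0.012] [0.431 0.226 0.06 ]
T [144 224  36  11 263] [0.387 0.273 0.012] [0.42  0.39  0.026]
T [ 345  240   55   34 1631] [ 0.25  -0.45   0.023] [ 0.355 -0.283  0.075]
T [165 251  23  28 441] [0.25  0.238 0.026] [0.332 0.306 0.115]
fence x=0.6236+-0.0652 y -3.7320628382361347 -0.3523050485349893 0.27984898764424226
grip
[... 476 characters left out ...]
[253 158  19  29 393] [0.395 0.035 0.022] [0.472 0.089 0.088]
S [ 146  186   94   57 2659] [ 0.444 -0.296  0.012] [ 0.598 -0.024  0.03 ]
S [ 123  191  237   88 4131] [ 0.495 -0.351  0.012] [0.707 0.315 0.152]
S [338 227  12  12 116] [0.637 0.246 0.023] [0.671 0.279 0.044]
S [353 242  31  37 746] [0.724 0.256 0.013] [0.799 0.327 0.116]
S [156 266  29  38 769] [ 0.702 -0.274  0.012] [ 0.782 -0.201  0.176]
S [215 268 123  31 848] [ 0.725 -0.12   0.012] [0.8   0.208 0.036]
fence x=0.6255+-0.0646 y -3.6960898325588736 -0.35148303344630305 0.279710980724877
gripper low z [0.24528963 0.24621446 0.24890029 0.24900817 0.25023256 0.25087641
 0.25104316 0.25107796] [ 0.12598631 -0.52737023  0.24528963]
```

Stop candidates in the 768-wide top picture:
- grey on the fence at (345,237)
- larger grey, behind the fence, at (253,178)
- blue at (264,405)
- brown at (361,330)

The job's stop is the small grey one on the fence. The crop shows its pale arm standing up at crop (398,103). The slat is at (460,288); the look-alikes for it are the offcut at (299,285) and the stack at (583,385).

Next I close the fingers and travel high to a point behind the arm.

Emit:
move_arm(moves=[[[0.056, 0.058, 0, 0, 0, -0.041, 1], [0.056, 0.058, 0, 0, 0, -0.041, 1], [0.056, 0.058, 0, 0, 0, -0.041, 1], [0.056, 0.058, 0, 0, 0, -0.041, 1], [0.056, 0.058, 0, 0, 0, -0.041, 1], [0.056, 0.058, 0, 0, 0, -0.041, 1], [0.056, 0.058, 0, 0, 0, -0.041, 1], [0.056, 0.058, 0, 0, 0, -0.041, 1]]])

```text
clock: 0.77
eef_pos: [0.3395, -0.2483, 0.2372]
tool_rot: [1.0, 0.018, -0.002, -0.003]
ft_force: [0.5, -1.2, 0.4]
grip_width: -0.0002
```

Emit:
move_arm(moves=[[[0.056, 0.058, 0.002, 0, 0, 0.02, 1], [0.056, 0.058, 0.002, 0, 0, 0.02, 1], [0.056, 0.058, 0.002, 0, 0, 0.02, 1], [0.056, 0.058, 0.002, 0, 0, 0, 1], [0.056, 0.058, 0.002, 0, 0, 0, 1], [0.056, 0.058, 0.002, 0, 0, 0, 1], [0.056, 0.058, 0.002, 0, 0, 0, 1], [0.056, 0.058, 0.002, 0, 0, 0, 1]]])

```text
clock: 1.43
eef_pos: [0.5663, -0.004, 0.2426]
tool_rot: [0.999, 0.035, -0.005, -0.003]
ft_force: [0.7, -0.4, -0.0]
grip_width: 0.0001
```

Emit:
move_arm(moves=[[[0.056, 0.05, 0, 0, 0, 0, 1], [0.056, 0.05, 0, 0, 0, 0, 1], [0.056, 0.05, 0, 0, 0, 0, 1], [0.056, 0.048, 0, 0, 0, 0, 1], [0, 0, 0, 0, 0, 0, 1]]])

```text
clock: 1.85
eef_pos: [0.6867, 0.0893, 0.2345]
tool_rot: [0.998, 0.06, -0.009, -0.011]
ft_force: [-1.1, 1.1, -2.0]
grip_width: 0.0
```

```bash
python3 - <<'E'
from workcell import *
import cv2,numpy as np
c=camera('scene'); cv2.imwrite('pics/s1.png',cv2.resize(c['pixels'][170:270,200:360,::-1],None,fx=4.5,fy=4.5,interpolation=cv2.INTER_CUBIC)); print(get_obs()['eef_pos'])
E
```

```text
[0.684516   0.08801247 0.23501808]
```

View pics/s1.png

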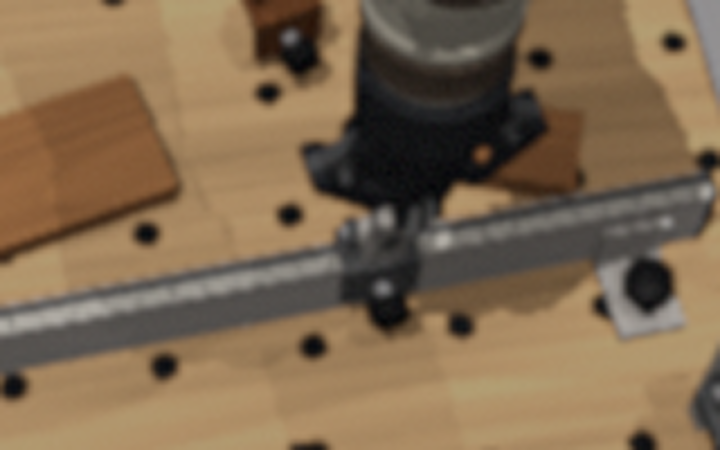

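Emit:
move_arm(moves=[[[0, 0.012, -0.05, 0, 0, -0.05, 1], [0, 0.004, -0.06, 0, 0, -0.03, 1], [0, 0, -0.06, 0, 0, 0, 1], [0, 0, -0.04, 0, 0, 0, 1], [0, 0, 0, 0, 0, 0, 1]]])

```text
clock: 2.32
eef_pos: [0.6832, 0.08, 0.1267]
tool_rot: [0.998, 0.051, -0.011, -0.016]
ft_force: [-0.2, 0.3, -0.4]
grip_width: 0.0001
```

Emit:
move_arm(moves=[[[0, 0.02, -0.004, 0, 0, 0, 1], [-0.03, 0.01, 0, 0, 0, 0, 1], [-0.03, 0, 0, 0, 0, 0, 1], [-0.03, 0, 0, 0, 0, 0, 1]]])

```text
clock: 2.65
eef_pos: [0.639, 0.0863, 0.1276]
tool_rot: [0.998, 0.058, -0.009, -0.02]
ft_force: [0.7, 0.8, 0.9]
grip_width: 0.0002
```

Emit:
move_arm(moves=[[[-0.03, 0.006, 0, 0, 0, 0, 1], [-0.03, 0.002, 0, 0, 0, 0, 1], [-0.03, 0, 0, 0, 0, 0, 1], [-0.02, 0, 0, 0, 0, 0, 1]]])

```text
clock: 2.98
eef_pos: [0.5842, 0.0866, 0.1375]
tool_rot: [0.998, 0.063, -0.003, -0.023]
ft_force: [-0.2, -0.0, 0.6]
grip_width: -0.0004
```

```bash
python3 - <<'E'
from workcell import *
import cv2,numpy as np
c=camera('scene'); cv2.imwrite('pics/s2.png',cv2.resize(c['pixels'][150:270,200:360,::-1],None,fx=4.5,fy=4.5,interpolation=cv2.INTER_CUBIC)); print(get_obs()['eef_pos'])
E
```

```text
[0.58286727 0.08657699 0.13817569]
```

View pics/s2.png

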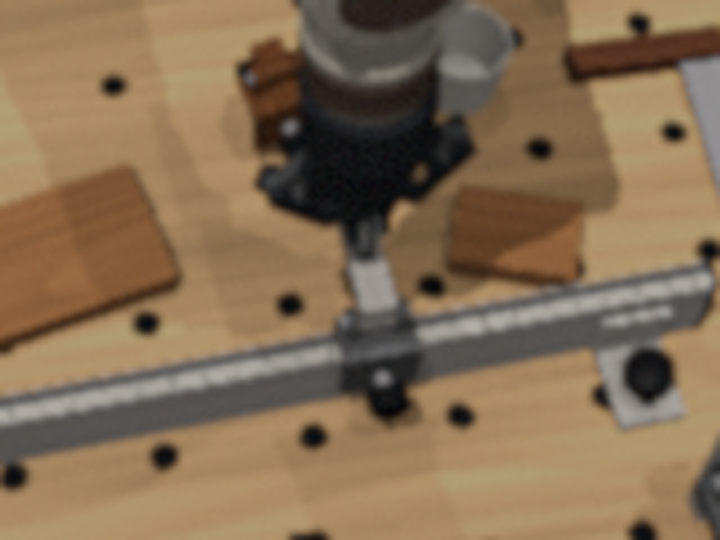

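The pale arm is tipped forward at (375,280) and still rests on the fingers, so I carry it a bit further, then lift away.

Emit:
move_arm(moves=[[[-0.03, 0, 0, 0, 0, 0, 1], [-0.04, 0, 0, 0, 0, 0, 1], [0, 0, 0.03, 0, 0, 0, 1], [0, 0, 0.05, 0, 0, 0, 1], [0, -0.03, 0.05, 0, 0, 0, 1], [0, -0.06, 0, 0, 0, 0, 1], [0, -0.07, 0, 0, 0, 0, 1], [0, -0.07, 0, 0, 0, 0, 1]]])

```text
clock: 3.7
eef_pos: [0.5489, -0.0265, 0.2214]
tool_rot: [0.997, 0.072, 0.007, -0.025]
ft_force: [0.8, 0.3, -0.6]
grip_width: -0.0002
```

```bash
python3 - <<'E'
from workcell import *
import cv2,numpy as np
for n in('scene','top'):
    c=camera(n); np.savez(n+'3.npz',**{k:np.array(v) for k,v in c.items()})
    cv2.imwrite(f'pics/{n}3.png',cv2.resize(c['pixels'][100:260,140:350,::-1],None,fx=3.6,fy=3.6,interpolation=cv2.INTER_CUBIC))
print(get_obs()['eef_pos'],get_obs()['joint_pos'])
E
```

```text
[ 0.54873995 -0.03033016  0.22095189] [-0.08135796  0.34321082  0.08886163  1.30992432  0.04913187  2.92484624]
```

View pics/scene3.png

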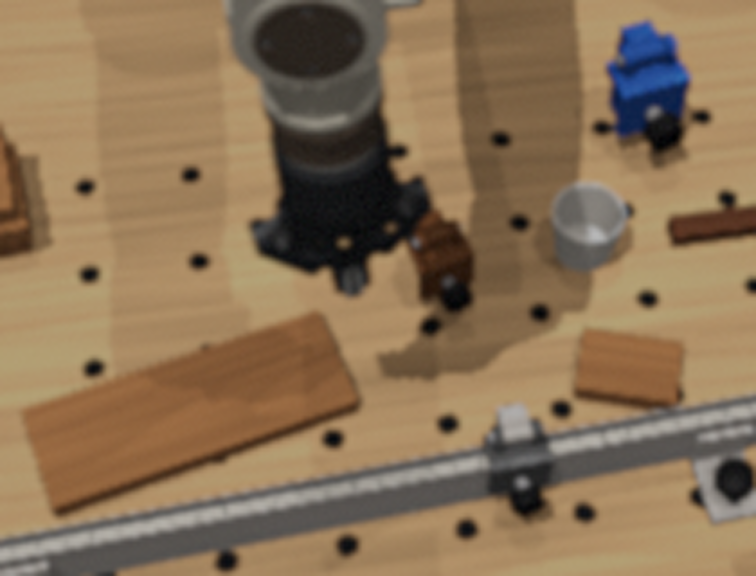

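View pics/top3.png

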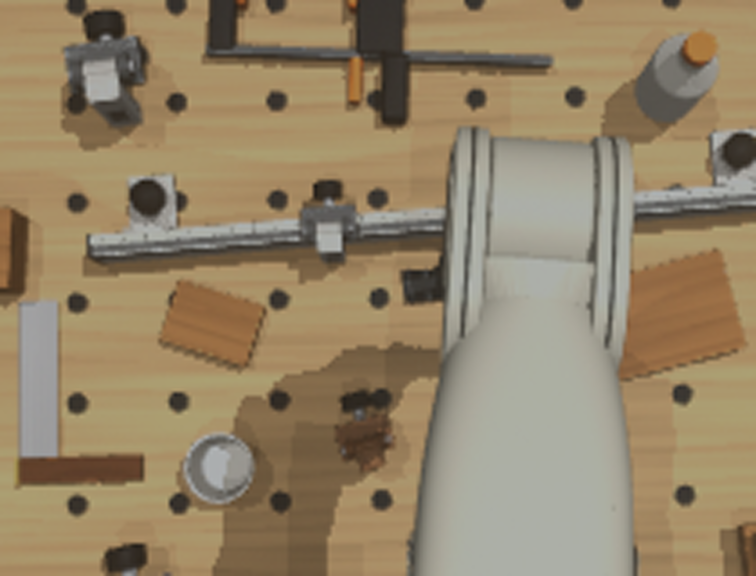

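Arm hangs in front of the fence (top3 (329,238), scene3 (515,422)). The small tilt came from joint 6 nearing its limit. I'll work out the move to the slat's front edge, with the jaws open and parallel to the fence.

```bash
cat > go.py <<'E'
import sys,numpy as np
from workcell import get_obs
from scipy.spatial.transform import Rotation as R
x,y,z,yaw=map(float,sys.argv[1:5])
o=get_obs(); q=R.from_quat(o['tool_rot'])
t=R.from_euler('z',yaw)*R.from_quat([1,0,0,0])
rv=(t*q.inv()).as_rotvec(degrees=True)/30
s=(np.array([x,y,z])-o['eef_pos'])/.5
print('pos',o['eef_pos'].round(4),'q',o['tool_rot'].round(3),'shift units',s.round(3),'turn units',rv.round(3),'rows>=',max(np.linalg.norm(s)/.083,np.linalg.norm(rv)/.238).round(2),'F',o['ft_force'].round(1),'j6',o['joint_pos'][5].round(2))
E
python3 go.py .41 -.15 .2 .065; python3 - <<'E'
from h import *
for n in('scene','top'):
    P,ok=cloud(load(n+'3'))
    th=.065;X=np.array([np.cos(th),np.sin(th)]);Y=np.array([-X[1],X[0]])
    d=P[...,:2]-np.array([.6085,.0906]); a=d@X;b=d@Y
    m=ok&(abs(b)<.009)&(a>-.12)&(a<.03)&(P[...,2]>.01)
    q=np.c_[a[m],b[m],P[...,2][m]]; q=q[np.argsort(q[:,0])]; print(n,q[::max(1,len(q)//14)].round(3))
E
```

```text
pos [ 0.5487 -0.0303  0.221 ] q [ 0.997  0.068  0.007 -0.024] shift units [-0.277 -0.239 -0.042] turn units [-0.092  0.023 -0.135] rows>= 4.44 F [-0.4  0.4  0.5] j6 2.92
scene [[-0.018  0.005  0.082]
 [-0.012 -0.008  0.086]
 [-0.008 -0.006  0.086]
 [-0.003  0.002  0.086]
 [ 0.001  0.006  0.087]
 [ 0.006 -0.001  0.087]
 [ 0.008 -0.003  0.067]
 [ 0.01   0.004  0.085]
 [ 0.012  0.004  0.072]
 [ 0.014 -0.008  0.069]
 [ 0.019 -0.005  0.064]
 [ 0.024 -0.007  0.069]
 [ 0.027  0.006  0.069]
 [ 0.028  0.007  0.052]
 [ 0.029 -0.007  0.04 ]
 [ 0.029  0.002  0.044]]
top [[-0.043  0.001  0.011]
 [-0.018 -0.002  0.084]
 [-0.017  0.003  0.055]
 [-0.015 -0.008  0.084]
 [-0.012 -0.009  0.087]
 [-0.009 -0.006  0.088]
 [-0.005  0.     0.088]
 [-0.002 -0.     0.089]
 [ 0.002  0.003  0.086]
 [ 0.005  0.009  0.091]
 [ 0.009  0.003  0.086]
 [ 0.014  0.003  0.068]
 [ 0.019 -0.007  0.075]
 [ 0.023 -0.004  0.072]
 [ 0.027 -0.001  0.073]]
```

Emit:
move_arm(moves=[[[-0.046, -0.04, 0, -0.02, 0.005, -0.025, -1], [-0.046, -0.04, 0, -0.02, 0.005, -0.025, -1], [-0.046, -0.04, -0.01, -0.02, 0.005, -0.025, -1], [-0.046, -0.04, -0.01, -0.02, 0.005, -0.025, -1], [-0.046, -0.04, -0.01, -0.01, 0, -0.025, -1], [-0.046, -0.04, -0.01, 0, 0, 0, -1], [0, 0, 0, 0, 0, 0, -1]]])

```text
clock: 4.38
eef_pos: [0.4115, -0.1534, 0.2099]
tool_rot: [0.999, 0.034, 0.01, 0.002]
ft_force: [-1.1, 0.7, -0.3]
grip_width: 0.083
```

```bash
python3 go.py .41 -.15 .006 .065
```

```text
pos [ 0.4115 -0.1534  0.2099] q [0.999 0.034 0.01  0.002] shift units [-0.003  0.007 -0.408] turn units [ 0.007  0.038 -0.007] rows>= 4.91 F [-1.1  0.7 -0.3] j6 2.71
```

Emit:
move_arm(moves=[[[-0.003, 0.005, -0.07, 0, 0.02, 0, -1], [0, 0, -0.08, 0, 0.01, 0, -1], [0, 0, -0.08, 0, 0, 0, -1], [0, 0, -0.07, 0, 0, 0, -1], [0, 0, -0.05, 0, 0, 0, -1], [0, 0, -0.02, 0, 0, 0, -1], [0, 0, 0, 0, 0, 0, -1]]])

```text
clock: 4.97
eef_pos: [0.4206, -0.1515, 0.0309]
tool_rot: [0.999, 0.033, 0.017, 0.006]
ft_force: [-0.1, 0.6, 0.2]
grip_width: 0.0852
```

```bash
python3 go.py .41 -.15 .006 .065; python3 - <<'E'
from workcell import *
import cv2,numpy as np
c=camera('wrist'); cv2.imwrite('pics/w4.png',c['pixels'][:,:,::-1])
c=camera('scene'); cv2.imwrite('pics/s4.png',cv2.resize(c['pixels'][100:260,100:310,::-1],None,fx=3.6,fy=3.6,interpolation=cv2.INTER_CUBIC))
E
```

```text
pos [ 0.4206 -0.1515  0.0309] q [0.999 0.033 0.017 0.006] shift units [-0.021  0.003 -0.05 ] turn units [ 0.02   0.066 -0.002] rows>= 0.65 F [-0.1  0.6  0.2] j6 2.73
```

View pics/w4.png

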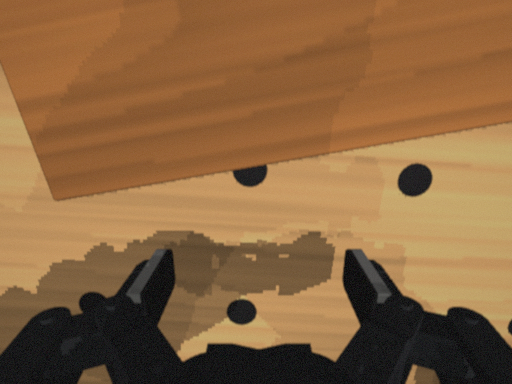

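View pics/s4.png

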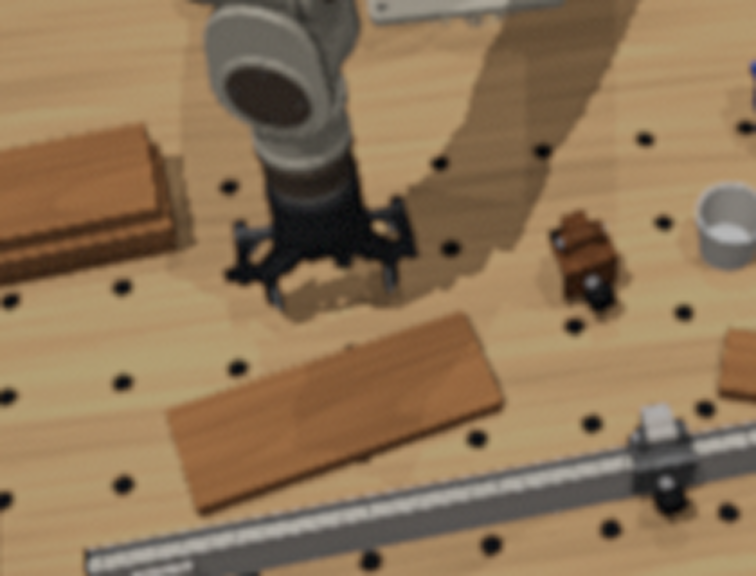

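Wrist picture: the slat's front edge runs from (57,198) to (512,122), and the open fingertips at (165,255) and (352,255) are short of it. I descend the rest of the way.

Emit:
move_arm(moves=[[[-0.02, 0.003, -0.025, 0.01, 0.04, 0, -1], [-0.01, 0, -0.015, 0.01, 0.03, 0, -1], [0, 0, -0.008, 0, 0, 0, -1], [0, 0, 0, 0, 0, 0, -1]]])

```text
clock: 5.4
eef_pos: [0.4109, -0.1515, 0.0116]
tool_rot: [0.999, 0.034, 0.004, 0.002]
ft_force: [0.5, -0.6, -0.5]
grip_width: 0.0854
```

```bash
python3 go.py .41 -.15 .006 .065
```

```text
pos [ 0.4109 -0.1515  0.0116] q [0.999 0.034 0.004 0.002] shift units [-0.002  0.003 -0.011] turn units [ 0.007  0.015 -0.005] rows>= 0.14 F [ 0.5 -0.6 -0.5] j6 2.72
```

Emit:
move_arm(moves=[[[0.016, 0.001, -0.01, 0, 0.01, 0, -1], [0.016, 0.001, 0, 0, 0, 0, -1], [0.016, 0.001, 0, 0, 0, 0, -1], [0.016, 0.001, 0, 0, 0, 0, -1], [0.016, 0.001, 0, 0, 0, 0, -1], [0.016, 0.001, 0, 0, 0, 0, -1], [0.016, 0.001, 0, 0, 0, 0, -1], [0.016, 0.001, 0, 0, 0, 0, -1]]])

```text
clock: 6.07
eef_pos: [0.4785, -0.1462, 0.0063]
tool_rot: [0.999, 0.034, -0.001, 0.001]
ft_force: [-2.6, 1.8, 1.5]
grip_width: 0.0854
```

```bash
python3 go.py .517 -.148 .007 .065;python3 - <<'E'
from workcell import *
import cv2,numpy as np
c=camera('wrist'); cv2.imwrite('pics/w5.png',c['pixels'][:,:,::-1])
E
```

```text
pos [ 0.4785 -0.1462  0.0063] q [ 0.999  0.034 -0.001  0.001] shift units [ 0.077 -0.004  0.001] turn units [ 0.003 -0.005 -0.005] rows>= 0.93 F [-2.6  1.8  1.5] j6 2.78
```

View pics/w5.png

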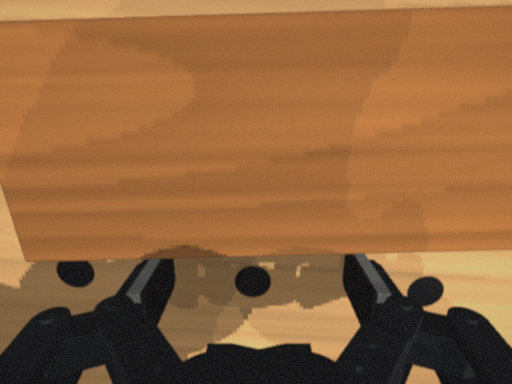

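Emit:
move_arm(moves=[[[0.016, 0.001, 0, 0, 0, 0, -1], [0.016, 0.001, 0, 0, 0, 0, -1], [0.014, 0.001, 0, 0, 0, 0, -1], [0.012, 0.001, 0, 0, 0, 0, -1], [0.01, 0.001, 0, 0, 0, 0, -1]]])

```text
clock: 6.53
eef_pos: [0.5147, -0.1444, 0.0061]
tool_rot: [0.999, 0.033, -0.003, 0.002]
ft_force: [-3.3, -0.7, 3.5]
grip_width: 0.0855
```

Emit:
move_arm(moves=[[[0.008, 0, 0, 0, 0, 0, -1], [0.006, 0, 0, 0, 0, 0, -1]]])

```text
clock: 6.7
eef_pos: [0.5173, -0.1444, 0.0054]
tool_rot: [0.999, 0.032, -0.008, 0.002]
ft_force: [-12.9, -1.6, 9.2]
grip_width: 0.0854
```

Contact with the fence at about 13 N. I back off and lift, then look.

Emit:
move_arm(moves=[[[-0.04, -0.002, 0, 0, 0, 0, -1], [-0.05, -0.002, 0.01, 0, 0, 0, -1], [-0.04, 0, 0.07, 0, 0, 0, -1], [0, 0, 0.08, 0, 0, 0, -1], [0, 0, 0.08, 0, 0, 0, -1], [0, -0.02, 0.08, 0, 0, 0, -1], [0, -0.06, 0.04, 0, 0, 0, -1], [0, -0.06, 0, 0, 0, 0, -1]]])

```text
clock: 7.37
eef_pos: [0.4553, -0.2132, 0.1931]
tool_rot: [0.999, 0.038, -0.002, 0.001]
ft_force: [0.3, -0.1, 0.8]
grip_width: 0.0853
```

```bash
cat > meas.py <<'E'
import sys
from workcell import *
from h import *
tag=sys.argv[1]
th=.065;X=np.array([np.cos(th),np.sin(th)]);Y=np.array([-X[1],X[0]]);O=np.array([.6085,.0906])
for n in('scene','top'):
    c=camera(n); np.savez(n+tag+'.npz',**{k:np.array(v) for k,v in c.items()})
    cv2.imwrite(f'pics/{n}{tag}.png',cv2.resize(c['pixels'][100:260,100:400,::-1],None,fx=2.6,fy=2.6,interpolation=cv2.INTER_CUBIC))
    P,ok=cloud(c); d=P[...,:2]-O; a=d@X;b=d@Y
    hsv=cv2.cvtColor(c['pixels'],cv2.COLOR_RGB2HSV)
    m=ok&(P[...,2]>.015)&(P[...,2]<.028)&(a>-.2)&(a<-.001)&(b<0.0)&(b>-.5)
    lab,st=cv2.connectedComponentsWithStats(m.astype(np.uint8))[1:3]
    k=1+np.argmax(st[1:,4]); q=np.c_[a[lab==k],b[lab==k]].astype(np.float32)
    r=cv2.minAreaRect(q); print(n,'slat in stop frame: rect',np.round(r[0],4),np.round(r[1],4),round(r[2],2),'min',q.min(0).round(4),'max',q.max(0).round(4))
    # edges fits: front edge & back
    for nm,s in(('front',1),('back',-1)):
        xs=[];bs=np.arange(q[:,1].min()+.02,q[:,1].max()-.02,.01)
        for b0 in bs:
            w=q[abs(q[:,1]-b0)<.005,0]; xs.append(w.min() if s==1 else w.max())
        f=np.polyfit(bs,xs,1); print('  ',nm,'x mean %.4f slope %.4f'%(np.mean(xs),f[0]))
E
python3 meas.py 6; python3 go.py .5 -.3 .25 .065
```

```text
scene slat in stop frame: rect [-0.0579 -0.252 ] [0.0818 0.26  ] 0.1 min [-0.099 -0.382] max [-0.0171 -0.1221]
   front x mean -0.0961 slope -0.0003
   back x mean -0.0189 slope 0.0026
top slat in stop frame: rect [-0.0488 -0.2523] [0.0955 0.2608] 0.05 min [-0.0966 -0.3826] max [-0.0011 -0.1219]
   front x mean -0.0955 slope 0.0000
   back x mean -0.0022 slope 0.0001
pos [ 0.4545 -0.2158  0.1901] q [ 0.999  0.035 -0.004  0.001] shift units [ 0.091 -0.168  0.12 ] turn units [ 0.006 -0.014 -0.008] rows>= 2.72 F [-1.   1.1 -0.4] j6 2.63
```

View pics/scene6.png

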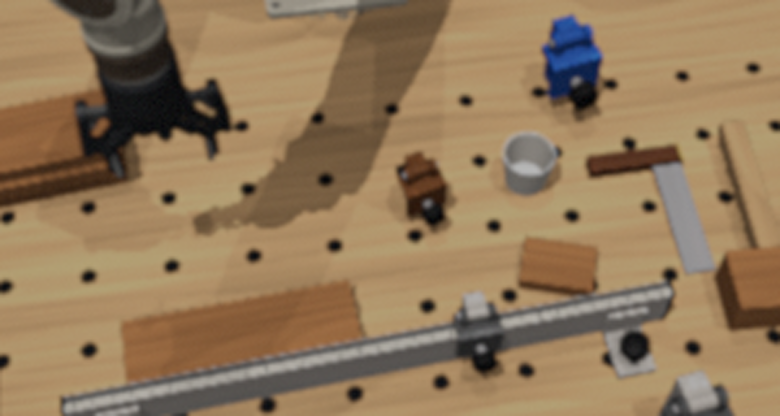

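The slat is flush with the fence: slope about 0, back edge at the face, centre at y = -0.252 in the stop's frame. It still needs about 111 mm of travel to the left. I turn the jaws 90° and half open to push its right end.

Emit:
move_arm(moves=[[[0.02, -0.017, 0, 0, 0, 0.22, 0], [0.02, -0.017, 0, 0, 0, 0.22, 0], [0.02, -0.017, 0, 0, 0, 0.22, 0], [0.02, -0.017, 0, 0, 0, 0.22, 0], [0.02, -0.017, 0, 0, 0, 0.22, 0], [0.02, -0.017, 0, 0, 0, 0.22, 0], [0.02, -0.017, 0, 0, 0, 0.22, 0], [0.02, -0.017, 0, 0, 0, 0.22, 0]]])

```text
clock: 8.13
eef_pos: [0.5428, -0.2834, 0.1885]
tool_rot: [0.869, 0.494, 0.003, 0.001]
ft_force: [-0.4, 0.1, -0.1]
grip_width: 0.0426
```

```bash
python3 go.py .586 -.335 .15 1.636
```

```text
pos [ 0.5428 -0.2834  0.1885] q [0.869 0.494 0.003 0.001] shift units [ 0.086 -0.103 -0.077] turn units [-0.004  0.012  1.149] rows>= 4.83 F [-0.4  0.1 -0.1] j6 1.62
```

Emit:
move_arm(moves=[[[0.016, -0.02, 0, 0, 0, 0.22, 0], [0.016, -0.02, 0, 0, 0, 0.22, 0], [0.016, -0.02, 0, 0, 0, 0.22, 0], [0.016, -0.02, 0, 0, 0, 0.22, 0], [0.016, -0.02, -0.03, 0, 0, 0.2, 0], [0, 0, -0.03, 0, 0, 0, 0], [0, 0, 0, 0, 0, 0, 0]]])

```text
clock: 8.72
eef_pos: [0.5936, -0.3331, 0.1527]
tool_rot: [0.683, 0.73, 0.007, 0.002]
ft_force: [-1.1, -0.2, -0.3]
grip_width: 0.0428
```

```bash
python3 go.py .586 -.335 .014 1.636
```

```text
pos [ 0.5936 -0.3331  0.1527] q [0.683 0.73  0.007 0.002] shift units [-0.015 -0.004 -0.277] turn units [-0.014  0.025 -0.003] rows>= 3.35 F [-1.1 -0.2 -0.3] j6 0.99
```

Emit:
move_arm(moves=[[[-0.02, -0.004, -0.04, -0.01, 0.02, 0, 0], [-0.004, 0, -0.06, 0, 0, 0, 0], [-0.004, 0, -0.05, 0, 0, 0, 0], [0, 0, -0.04, 0, 0, 0, 0], [0, 0, 0, 0, 0, 0, 0]]])

```text
clock: 9.13
eef_pos: [0.5831, -0.3326, 0.0558]
tool_rot: [0.683, 0.731, 0.004, 0.003]
ft_force: [-0.6, 1.4, -0.8]
grip_width: 0.0427
```

```bash
python3 go.py .586 -.335 .014 1.636; python3 - <<'E'
from workcell import *
import cv2,numpy as np
c=camera('wrist'); cv2.imwrite('pics/w7.png',c['pixels'][:,:,::-1])
E
```

```text
pos [ 0.5831 -0.3326  0.0558] q [0.683 0.731 0.004 0.003] shift units [ 0.006 -0.005 -0.084] turn units [-0.003  0.019 -0.004] rows>= 1.01 F [-0.6  1.4 -0.8] j6 0.98
```

View pics/w7.png

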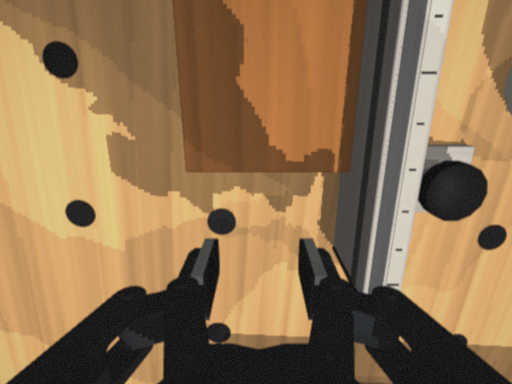

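Emit:
move_arm(moves=[[[-0.006, -0.004, -0.02, 0, 0.02, 0, 0.3], [0, 0, -0.02, 0, 0, 0, 0.3], [0, 0, -0.015, 0, 0, 0, 0.3], [0, 0, 0, 0, 0, 0, 0.3]]])

```text
clock: 9.52
eef_pos: [0.5849, -0.3362, 0.034]
tool_rot: [0.683, 0.731, 0.002, 0.005]
ft_force: [-0.7, -0.0, -0.1]
grip_width: 0.0294
```

```bash
python3 go.py .580 -.335 .016 1.636
```

```text
pos [ 0.5849 -0.3362  0.034 ] q [0.683 0.731 0.002 0.005] shift units [-0.01   0.002 -0.036] turn units [ 0.007  0.017 -0.006] rows>= 0.45 F [-0.7 -0.  -0.1] j6 0.98
```

Emit:
move_arm(moves=[[[-0.014, 0, -0.02, 0, 0.02, 0, 0.3], [-0.004, 0, -0.02, 0, 0, 0, 0.3], [0, 0, -0.01, 0, 0, 0, 0.3], [0, 0, 0, 0, 0, 0, 0.3]]])

```text
clock: 9.85
eef_pos: [0.5773, -0.3374, 0.0107]
tool_rot: [0.683, 0.731, -0.001, 0.004]
ft_force: [0.1, 1.8, 8.0]
grip_width: 0.0298
```

```bash
python3 go.py .580 -.335 .016 1.636; python3 - <<'E'
from workcell import *
import cv2,numpy as np
c=camera('wrist'); cv2.imwrite('pics/w8.png',c['pixels'][:,:,::-1])
c=camera('scene'); cv2.imwrite('pics/s8.png',cv2.resize(c['pixels'][160:260,80:240,::-1],None,fx=4.5,fy=4.5,interpolation=cv2.INTER_CUBIC))
E
```

```text
pos [ 0.5773 -0.3374  0.0107] q [ 0.683  0.731 -0.001  0.004] shift units [0.005 0.005 0.011] turn units [ 0.013  0.007 -0.006] rows>= 0.15 F [0.1 1.8 8. ] j6 0.98
```

View pics/w8.png

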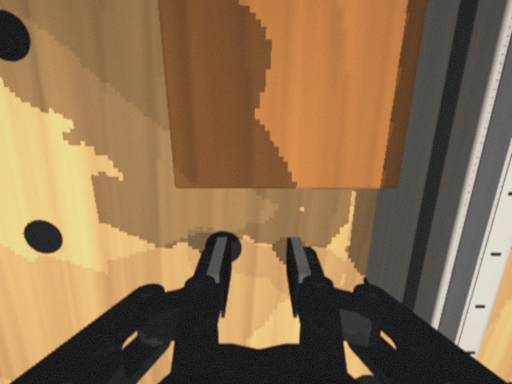

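View pics/s8.png

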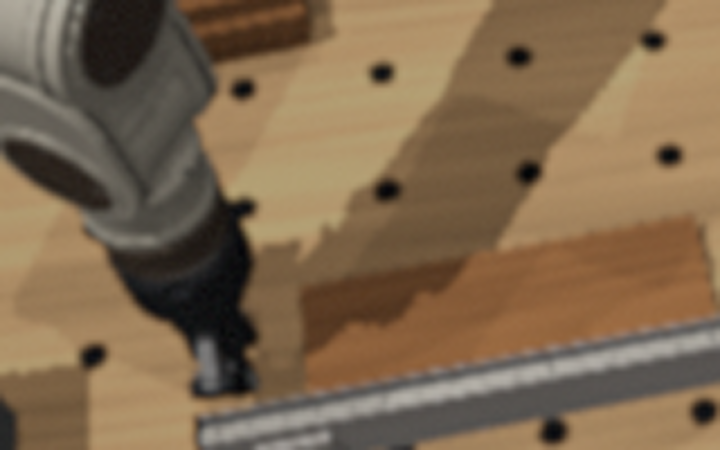

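Emit:
move_arm(moves=[[[0.002, 0, 0.016, 0, 0, 0, 0.3], [0, 0.016, 0.002, 0, 0, 0, 0.3], [-0.001, 0.016, 0, 0, 0, 0, 0.3], [-0.001, 0.016, 0, 0, 0, 0, 0.3], [-0.001, 0.016, 0, 0, 0, 0, 0.3]]])

```text
clock: 10.37
eef_pos: [0.5765, -0.3047, 0.0199]
tool_rot: [0.684, 0.73, -0.002, 0.004]
ft_force: [-1.4, -9.3, -1.3]
grip_width: 0.0299
```

```bash
python3 go.py .571 -.194 .018 1.636
```

```text
pos [ 0.5765 -0.3047  0.0199] q [ 0.684  0.73  -0.002  0.004] shift units [-0.011  0.221 -0.004] turn units [ 0.015  0.007 -0.001] rows>= 2.67 F [-1.4 -9.3 -1.3] j6 1.02
```

Emit:
move_arm(moves=[[[-0.001, 0.016, -0.002, 0, 0, 0, 0.3], [-0.001, 0.016, -0.002, 0, 0, 0, 0.3], [-0.001, 0.016, 0, 0, 0, 0, 0.3], [-0.001, 0.016, 0, 0, 0, 0, 0.3], [-0.001, 0.016, 0, 0, 0, 0, 0.3]]])

```text
clock: 10.78
eef_pos: [0.5742, -0.264, 0.0193]
tool_rot: [0.684, 0.729, -0.005, 0.008]
ft_force: [-0.6, -3.9, 0.2]
grip_width: 0.03
```

```bash
python3 go.py .571 -.194 .018 1.636;  python3 - <<'E'
from workcell import *
import cv2,numpy as np
c=camera('wrist'); cv2.imwrite('pics/w9.png',c['pixels'][:,:,::-1])
E
```

```text
pos [ 0.5742 -0.264   0.0193] q [ 0.684  0.729 -0.005  0.008] shift units [-0.006  0.14  -0.003] turn units [0.034 0.011 0.002] rows>= 1.69 F [-0.6 -3.9  0.2] j6 1.08
```

View pics/w9.png

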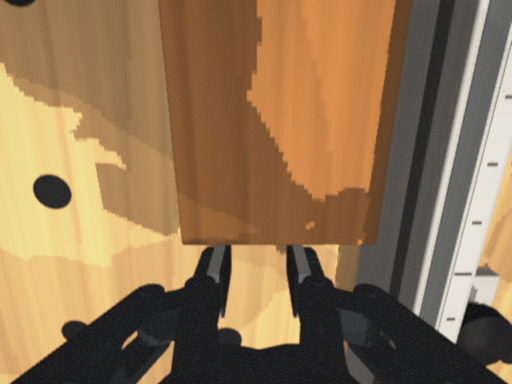

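The slat is sliding straight along the fence (end edge at row 243, back edge along the fence). I keep pushing.

Emit:
move_arm(moves=[[[-0.001, 0.016, -0.002, 0.01, 0, 0, 0.3], [-0.001, 0.016, -0.002, 0.01, 0, 0, 0.3], [-0.001, 0.016, 0, 0.01, 0, 0, 0.3], [-0.001, 0.016, 0, 0, 0, 0, 0.3], [-0.001, 0.016, 0, 0, 0, 0, 0.3], [-0.001, 0.016, 0, 0, 0, 0, 0.3]]])

```text
clock: 11.33
eef_pos: [0.5714, -0.2128, 0.0182]
tool_rot: [0.684, 0.729, 0.001, 0.004]
ft_force: [0.3, -3.6, 1.4]
grip_width: 0.03
```

```bash
python3 go.py .571 -.194 .018 1.636
```

```text
pos [ 0.5714 -0.2128  0.0182] q [0.684 0.729 0.001 0.004] shift units [-0.001  0.038 -0.   ] turn units [0.009 0.013 0.003] rows>= 0.45 F [ 0.3 -3.6  1.4] j6 1.15
```

Emit:
move_arm(moves=[[[-0.001, 0.014, 0, 0, 0, 0, 0.3], [-0.001, 0.01, 0, 0, 0, 0, 0.3], [0, 0.008, 0, 0, 0, 0, 0.3]]])

```text
clock: 11.58
eef_pos: [0.5702, -0.194, 0.0182]
tool_rot: [0.684, 0.73, 0.0, 0.004]
ft_force: [-1.9, -16.3, 0.6]
grip_width: 0.0301
```

Emit:
move_arm(moves=[[[0, 0.006, 0, 0, 0, 0, 0.3], [0, 0.006, 0, 0, 0, 0, 0.3]]])

```text
clock: 11.75
eef_pos: [0.5698, -0.194, 0.0185]
tool_rot: [0.685, 0.729, -0.006, 0.009]
ft_force: [-0.4, -12.0, -0.7]
grip_width: 0.0299
```

Butted: position stalls at y = -0.194 (the predicted place) with 12–16 N. I back off to the right, lift, and measure.

Emit:
move_arm(moves=[[[0, -0.03, 0, 0, 0, 0, 0.3], [0, -0.05, 0, 0, 0, 0, 0.3], [0, -0.02, 0.06, 0, 0, 0, 0.3], [0, 0, 0.08, 0, 0, 0, 0.3], [-0.02, 0, 0.07, 0, 0, 0, 0.3], [-0.06, 0, 0.04, 0, 0, 0, 0.3], [-0.07, 0, 0, 0, 0, 0, 0.3], [-0.07, 0, 0, 0, 0, 0, 0.3]]])

```text
clock: 12.42
eef_pos: [0.4585, -0.2393, 0.1412]
tool_rot: [0.682, 0.732, -0.0, 0.0]
ft_force: [0.8, 0.3, 1.2]
grip_width: 0.0298
```

```bash
python3 meas.py 10; python3 go.py .47 -.05 .2 .065
```

```text
scene slat in stop frame: rect [-0.0586 -0.1411] [0.2599 0.0814] 89.75 min [-0.0994 -0.2711] max [-0.0175 -0.0111]
   front x mean -0.0960 slope 0.0029
   back x mean -0.0192 slope -0.0013
top slat in stop frame: rect [-0.0489 -0.1364] [0.2691 0.0959] 89.87 min [-0.097 -0.271] max [-0.001 -0.002]
   front x mean -0.0957 slope 0.0001
   back x mean -0.0023 slope 0.0029
pos [ 0.4526 -0.2378  0.1397] q [ 0.683  0.731 -0.002 -0.004] shift units [0.035 0.376 0.121] turn units [-0.016 -0.007 -3.005] rows>= 12.62 F [ 1.1 -0.1  0.3] j6 1.02
```

View pics/scene10.png

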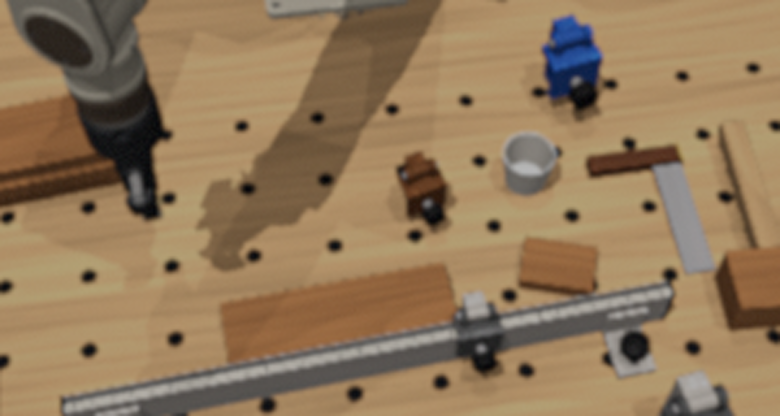

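View pics/top10.png

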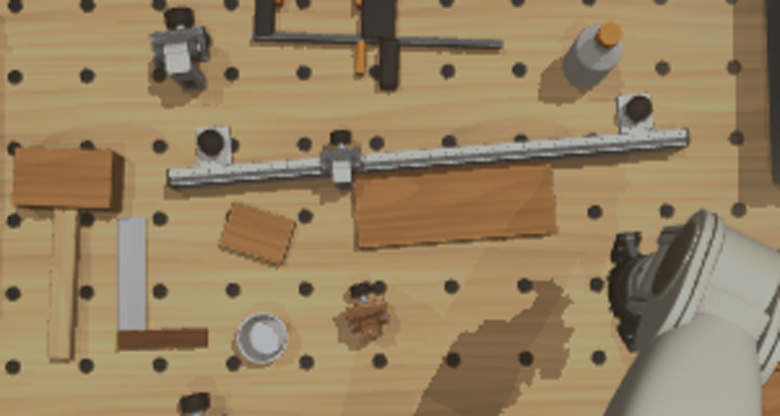

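Scene10 and top10 show the slat flush along the fence with its left end at the hanging arm (top10 (355,180)). Its centre reads y = -0.141 and its front edge is where it was when pressed against the fence. One last check that the bystanders and the stop arm are unchanged, then hand-in.

```bash
python3 - <<'E'
from h import *
a=load('top0');b=load('top10')
R={'offcut':(185,178,29,24),'tub':(188,215,26,28),'square':(140,180,45,55),'glue':(310,105,32,30),'clamp':(195,90,100,45),'mallet':(105,155,45,85),'brown':(231,205,20,26)}
for k,(x,y,w,h) in R.items():
    g=[cv2.cvtColor(i['pixels'][y:y+h,x:x+w],cv2.COLOR_RGB2GRAY).astype(np.float32) for i in(a,b)]
    print(k,'shift px',np.round(cv2.phaseCorrelate(*g)[0],2),'mean diff',abs(g[0]-g[1]).mean().round(1))
P,ok=cloud(b);th=.065;X=np.array([np.cos(th),np.sin(th)]);Y=np.array([-X[1],X[0]])
d=P[...,:2]-np.array([.6085,.0906]);m=ok&(abs(d@Y)<.009)&(P[...,2]>.03)&(abs(d@X)<.1);print('arm foremost x',np.sort((d@X)[m])[:4].round(4))
E
```

```text
offcut shift px [ 0.01 -0.  ] mean diff 2.5
tub shift px [0.5  0.02] mean diff 2.8
square shift px [ 0.49 -0.  ] mean diff 2.8
glue shift px [0.02 0.02] mean diff 2.6
clamp shift px [0.02 0.5 ] mean diff 2.5
mallet shift px [0.51 0.  ] mean diff 2.7
brown shift px [0.08 0.45] mean diff 2.3
arm foremost x [-0.0179 -0.0176 -0.0175 -0.0175]
```

```bash
python3 - <<'E'
from workcell import *
print(job_done())
E
```

```text
the job is handed in; nothing more can be done
None
```

The slat is lined up against the fence with its left end butted on the hanging stop arm, and I handed the job in at about 12.5 s. No verdict was reported.

**What I did**
1. I tipped the grey stop's arm forward from behind with the closed fingers. It fell and hangs in front of the fence.
2. I pushed the slat flat against the fence with the open jaws on its front edge, up to about 13 N.
3. I slid it left along the fence by its right end until it stalled on the arm at 12–16 N.

**Last checks, in the stop's frame**
- **Along the fence:** the scene view put the slat's centre at y = -0.141 m, which is the target. The top view's fit read -0.136 m, because it took in a few extra pixels at the left end near the arm. Both views put the right end at -0.271 m, as it should be.
- **Against the fence:** the front edge is at x = -0.096 m, the same as when it was pressed against the fence. Its angle to the fence is under 0.003 rad.
- **Back edge:** the scene camera cannot see it behind the fence, so that view's back-edge figure is not usable.
- **Stop arm:** its front is at x = -0.018 m, which fits hanging.
- **Bystanders:** before and after images match to within 0.5 pixel (about 2 mm), and I take that residue to be noise. The fixed stack was not checked.

Joint 6 came near its limit while I was tipping the arm. That tilted the tool by a few hundredths of a radian, which I corrected before touching the slat.

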